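Lay out the porcelain ware on its carriers

ROBOT

A 6-joint arm with a two-finger parallel gripper is mounted at the origin on a cart in front of the work surface, level with it; the furniture and walls round the work are solid. World frame = base frame: x ahead of the robot, y to its left, z up, the work surface at z = 0. Lengths are in m, angles in rad, forces in N, time in s.
With the tool pointing down it reaches from about 0.375 to 0.9 m from the base axis. Payload 3.1 kg.
Tool frame: the origin (TCP) lies at the very end of the fingers, on their centre line; the grasp point (between the pads) lies 19 mm behind it; z points along the fingers, y is the line along which they close (so a half turn about z gives the same grasp; the last joint's range is limited). The gripper opens to 85 mm and grips with 20 to 120 N. Pads are 22 mm wide; open, the fingers measure 114 mm over their backs; the gripper's body (76 mm by 85 mm) begins 54 mm behind the grasp point. The pads swing forward as they close: fully open they stand 13 mm farther back than shut.
Start: joints at [1.014, 0.527, 1.433, -0, 1.181, -0.178], TCP at [0.231, 0.581, 0.231] pointing down, gripper open.
Joint ranges: [-3.08, 3.08], [-0.75, 2.2], [0.22, 2.44], [-1.43, 4.57], [0, 2.65], [-2.85, 2.85]. Speed limits (rad/s): [2.79, 2.79, 3.14, 3.14, 3.14, 3.14].

INTERFACE

Orientations are given as a unit quaternion [x, y, z, w].
In Python, from station import sense, snapshot, camera_params, sign_off gives the robot as it stands.
- The arm moves only by the shell command python3 -m handwheel 'ROWS' [OPENING] [FORCE]. ROWS is JSON, a list that holds one entry, the list of rows, each a list of 4 numbers: the shift along the tool's x, y, z in units of 25 mm (1.0 is 25 mm), then the turn about the tool's z in units of 6 degrees (1.0 is 6 degrees). A call has 1 to 20 rows; each row shifts and turns the commanded pose from where the row before left it, along the tool's axes as they then stand; what a row does not reach is not made up. A row lasts 1/8 s, in which the tool goes at most 62.5 mm and 10.7 degrees, less where a joint would pass 70% of its speed; a pose out of reach is approached as far as the arm can. A call is refused whole if a number of a shift passes 1 or a number of a turn 1, either way. A call with a gripper value outside its range is refused whole. OPENING is the finger opening in mm, from 0 to 85.4, set as the call begins (- or left out, the last holds). The fingers move at their own pace and stop on an object; FORCE is the grip in N (left out, the last holds). Time passes only in rows, so rows that do not move let the fingers close. It gives the time, the measured TCP pose, the force, the opening and the grip force at its end, in the units of the state.
- sense(): the state, without advancing time (a new reading comes with each control period).
- snapshot(name): name is "side" or "top"; returns (picture, depth): 480x640x3 uint8, red, green, blue; 480x640 float32, m along the optical axis (not along the pixel's ray), 0 where there is no reading.
- camera_params(name): a dict with "mtx" (3x3 intrinsics, pixels), "D" ([k1, k2, p1, p2, k3] as OpenCV has them; the pictures are not rectified), "extrinsics" (4x4, takes a point from camera to world coordinates). Camera axes: x right, y up, looking along -z (the intrinsics and any distortion apply to the point x, -y, -z); pixel columns grow to the right and rows downward; lengths in m; the calibration is good to about 2 mm. A picture is of the moment at which its call begins. camera_params takes no time and is no camera call.
- sign_off(): hands the job in; it is judged then, once.
The state is a dict: "t": time; "q": joint angles; "qd": joint speeds; "tau": joint torques, N m; "tcp_pos": TCP position; "tool_rot": TCP orientation; "force": force on the tool from outside, world axes, zero at the start; "ft_torque": the same for the moment, N m; "finger_gap": opening from 0.0 (shut) to 1.0 (fully open); "gripper_force": force on a finger pad.
Only numpy, scipy, OpenCV 4.12 (cv2) and the standard library are available. Lean on these libraries where they do the work, as an engineer would, in place of code of your own. Each camera call takes 0.05 s, during which the arm holds its last target. There are 200 camera calls.

TASK

Pick out the four pieces of white porcelain ware and set them on their metal carriers: lay one boat flat in each of the two long cradles, between the corner lips, and stand the crucible upright in the round seat; once the crucible stands there, put its lid on it, centred and knob up. Leave the weighing bottle, the rubber stopper and the tape reel where they are.

Things in the scene. Friction and masses are not known exactly. Their poses are not given: they have to be found in the camera images.
- boat_a: white ceramic combustion boat, a narrow open trough 82 long (x), 21 wide (y), 12 high; origin at the centre of its underside; x runs along its length, z up. The two boats are alike and may go to either cradle, one each. It stands on the fixed glass plate, whose top is 4 above the table; grasp it across its width.
- boat_b: the second combustion boat, 83 x 21 x 12, described as boat_a (origin at the centre of its underside, x along its length); also on the glass plate.
- porcelain_crucible: white open porcelain crucible, 43 across at the rim, 26 at the foot, 32 high; origin at the centre of its underside, z up, stands upright on the table. Grasp it over the outside of the rim.
- porcelain_lid: round white porcelain crucible lid, 45 across and 23 high in all; origin at the centre of its flat underside, z up, lies knob up on the glass plate, 4 above the table. Its rim is 3 thick, its upper side rises gently to 7 high, and an upright round knob 16 across stands in the middle from 7 to 23 high: grasp the knob. It rests flat on the crucible's rim (32 above the crucible's underside).
- cradle_1: fixed long steel cradle for one boat: plate 118 x 46, 4 thick, origin at the centre of its underside on the table, x along its length. Four L-shaped corner lips 5 high stand round a 98 (x) by 36 (y) bed whose floor is 4 above the origin; the lips' tops are 9 above the origin. The middle 66 of each long side is open for the fingers.
- cradle_2: the second steel cradle, same as cradle_1.
- crucible_seat: fixed round steel seat for the crucible: disc 80 across and 5 thick, with a collar on it 43 inside, 53 outside diameter, whose top is 13 above the origin; origin at the centre of its underside on the table. The crucible's foot stands inside the collar on the disc, 5 above the origin. Tall fixed apparatus stands behind, from x = 0.72 m on: keep the wrist clear of it.
- glass_weighing_bottle: bystander, to be left alone: small glass weighing bottle with knobbed lid, 37 across, 48 high, origin at the centre of its underside.
- stopper: bystander, to be left alone: dark tapered rubber stopper with a bore, 31 across, 26 high, origin at the centre of its underside.
- reel: bystander, to be left alone: white tape reel lying flat, 52 across, 15 high, with a hole in the middle; origin at the centre of its underside.
Not all that is in view belongs to the job. Leave any yellow look-alike of the porcelain_crucible alone.

How it is judged:
On the way, in this order (a step that is already met when the one before it is completed fails the run):
1. the crucible stands in the round seat, let go (horizontal distance between porcelain_crucible and crucible_seat below 0.011 m and z of porcelain_crucible in the frame of crucible_seat between 0.002 and 0.008 m and angle between porcelain_crucible's own z axis and vertical below 0.1 rad and linear speed of porcelain_crucible below 0.02 m/s and contact force between porcelain_crucible and the fingers below 0.05 N), for 0.2 s.
2. then the lid lies on the crucible, let go (all of step 1 and horizontal distance between porcelain_lid and porcelain_crucible below 0.01 m and z of porcelain_lid in the frame of porcelain_crucible between 0.027 and 0.037 m and angle between porcelain_lid's own z axis and vertical below 0.12 rad and linear speed of porcelain_lid below 0.02 m/s and contact force between porcelain_lid and the fingers below 0.05 N), for 0.2 s.
At the end, for the whole second after the job is handed in: One boat flat on the floor of each cradle (centre within 12 mm, along it within 0.25 rad), the crucible upright on the seat's floor (centre within 11 mm), the lid level, knob up, on the crucible's rim (centre within 10 mm); all released and at rest (all of step 2 and (((horizontal distance between boat_a and cradle_1 below 0.012 m and z of boat_a in the frame of cradle_1 between 0.001 and 0.007 m and angle between the x axis of boat_a and the x axis of cradle_1, either way round below 0.25 rad and angle between boat_a's own z axis and vertical below 0.08 rad and linear speed of boat_a below 0.02 m/s and contact force between boat_a and the fingers below 0.05 N) and (horizontal distance between boat_b and cradle_2 below 0.012 m and z of boat_b in the frame of cradle_2 between 0.001 and 0.007 m and angle between the x axis of boat_b and the x axis of cradle_2, either way round below 0.25 rad and angle between boat_b's own z axis and vertical below 0.08 rad and linear speed of boat_b below 0.02 m/s and contact force between boat_b and the fingers below 0.05 N)) or ((horizontal distance between boat_a and cradle_2 below 0.012 m and z of boat_a in the frame of cradle_2 between 0.001 and 0.007 m and angle between the x axis of boat_a and the x axis of cradle_2, either way round below 0.25 rad and angle between boat_a's own z axis and vertical below 0.08 rad and linear speed of boat_a below 0.02 m/s and contact force between boat_a and the fingers below 0.05 N) and (horizontal distance between boat_b and cradle_1 below 0.012 m and z of boat_b in the frame of cradle_1 between 0.001 and 0.007 m and angle between the x axis of boat_b and the x axis of cradle_1, either way round below 0.25 rad and angle between boat_b's own z axis and vertical below 0.08 rad and linear speed of boat_b below 0.02 m/s and contact force between boat_b and the fingers below 0.05 N)))); the robot touches nothing.
It fails at once if the weighing bottle is pushed more than 30 mm from its place or tipped over (distance of glass_weighing_bottle from where it was at the start of the episode above 0.03 m or angle between glass_weighing_bottle's own z axis and vertical above 0.6 rad).
It fails at once if the rubber stopper is pushed more than 30 mm from its place or tipped over (distance of stopper from where it was at the start of the episode above 0.03 m or angle between stopper's own z axis and vertical above 0.6 rad).
It fails at once if the tape reel is pushed more than 30 mm from its place or tipped over (distance of reel from where it was at the start of the episode above 0.03 m or angle between reel's own z axis and vertical above 0.6 rad).
It also fails if it takes over 120 s, if anything falls off the work surface, if the arm or the gripper's body presses on something with over 40 N, if the wrist force passes 120 N, or if a joint passes its speed limit or range.

## Working session

There is one attempt and no reset: what is moved stays moved. The work goes in short steps, Python scripts to look and compute and a shell command to move; the robot and the scene stay as the last step left them, time stands still between calls to the robot, and variables do not carry over. Pictures are saved under pics/ and viewed, at most 14 in all, crops included, and the job is handed in when it is done.

```bash
ls; mkdir -p pics
python3 - <<'E'
from station import *
import cv2,numpy as np
for n in("top","side"):
    p,d=snapshot(n); cv2.imwrite(f"pics/{n}0.png",p[...,::-1]); np.savez(f"pics/{n}0.npz",p=p,d=d)
    c=camera_params(n); print(n,np.round(c["mtx"],1).tolist(),c["D"],np.round(c["extrinsics"],3).tolist())
s=sense(); print(s["tcp_pos"],s["tool_rot"],s["finger_gap"],s["t"])
E
```

```text
pics
top [[489.1, 0.0, 325.3], [0.0, 489.1, 236.8], [0.0, 0.0, 1.0]] [-0.06781788  0.          0.          0.          0.        ] [[0.027, 0.979, -0.204, 0.277], [-1.0, 0.027, -0.002, 0.04], [0.003, 0.204, 0.979, 1.29], [0.0, 0.0, 0.0, 1.0]]
side [[526.9, 0.0, 325.4], [0.0, 526.9, 243.5], [0.0, 0.0, 1.0]] [0.02781939 0.         0.         0.         0.        ] [[-0.957, 0.171, -0.233, 0.313], [-0.288, -0.598, 0.747, 0.811], [-0.011, 0.783, 0.622, 0.725], [0.0, 0.0, 0.0, 1.0]]
[0.23075387 0.58012659 0.23042138] [ 1.88276233e-01  9.82115607e-01 -9.32539795e-04 -3.54496247e-04] 1.002669576662172 0.1
```

View pics/top0.png

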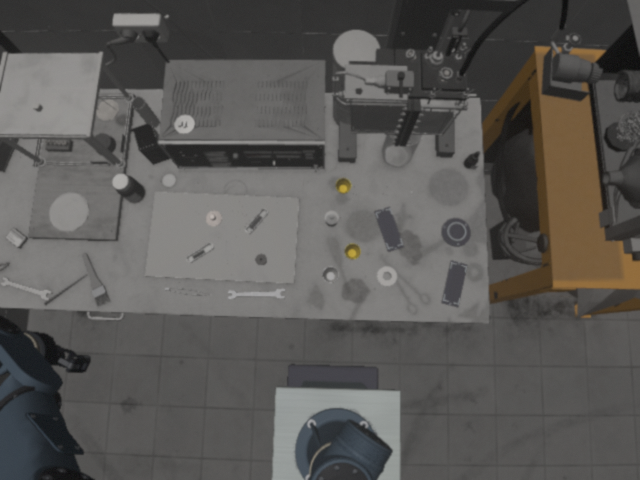

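View pics/side0.png

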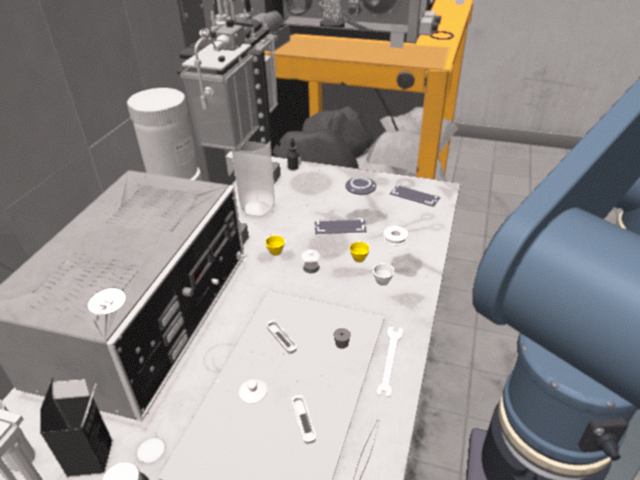

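```bash
cat > h.py <<'E'
import numpy as np,cv2
from station import *
def ray(n,uv):
    c=camera_params(n); p=cv2.undistortPoints(np.array([[uv]],float),np.array(c["mtx"]),np.array(c["D"]))[0,0]
    E=np.array(c["extrinsics"]); return E[:3,3],E[:3,:3]@np.array([p[0],-p[1],-1])
def plane(n,uv,z):
    o,d=ray(n,uv); return o+d*(z-o[2])/d[2]
def tri(uvt,uvs):
    (a,u),(b,v)=ray("top",uvt),ray("side",uvs)
    s,t=np.linalg.lstsq(np.c_[u,-v],b-a,rcond=None)[0]; P,Q=a+s*u,b+t*v
    return (P+Q)/2,np.linalg.norm(P-Q)
E
python3 - <<'E'
import cv2,numpy as np
T=np.load("pics/top0.npz")["p"][...,::-1];S=np.load("pics/side0.npz")["p"][...,::-1]
def c(I,x,y,w=50,h=50): return cv2.resize(I[y:y+h,x:x+w],(200,200),interpolation=cv2.INTER_CUBIC)
r1=[c(T,306,193),c(T,304,248),c(T,231,196),c(T,176,227)]
r2=[c(T,188,193),c(T,364,204),c(T,429,258),c(T,431,207)]
r3=[c(S,286,235),c(S,358,249),c(S,257,312),c(S,279,394)]
cv2.imwrite("pics/m1.png",np.vstack([np.hstack(r) for r in(r1,r2,r3)]))
E
```

```text
(no output)
```

View pics/m1.png

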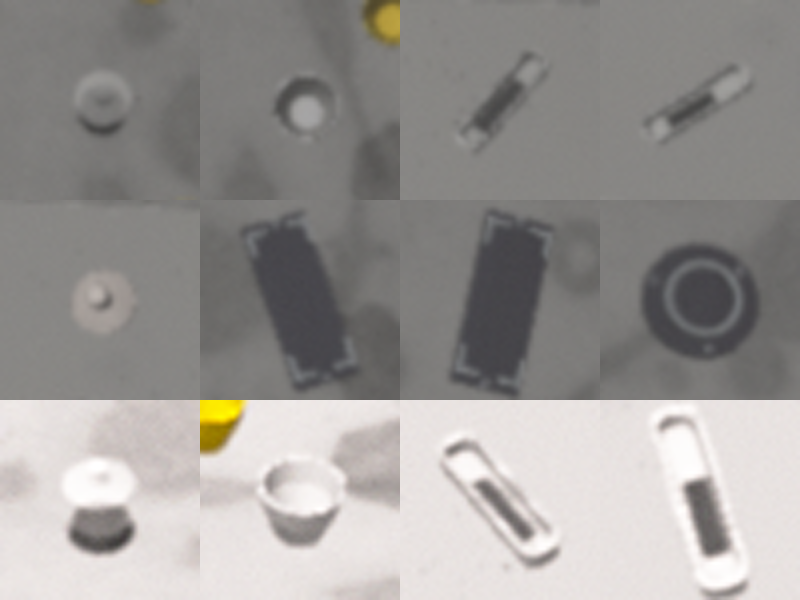

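Run:
```python
from h import *
im={n:cv2.cvtColor(np.load(f"pics/{n}0.npz")["p"],cv2.COLOR_RGB2GRAY).astype(int) for n in("top","side")}
vis={n:np.load(f"pics/{n}0.npz")["p"][...,::-1].copy() for n in im}
def blob(n,c,r,thr,sign=0,tag=""):
    x,y=c;R=im[n][y-r:y+r,x-r:x+r]; d=R-np.median(R); m=(np.abs(d)>thr) if sign==0 else (sign*d>thr)
    m=cv2.morphologyEx(m.astype(np.uint8),cv2.MORPH_CLOSE,np.ones((3,3)))
    cs,_=cv2.findContours(m,0,2,offset=(x-r,y-r)); k=cv2.convexHull(max([q for q in cs],key=cv2.contourArea))
    M=cv2.moments(k); cv2.polylines(vis[n],[k],True,(0,0,255),1)
    u=(M["m10"]/M["m00"],M["m01"]/M["m00"]); return u,k,cv2.contourArea(k)
def rect(n,k,z):
    P=np.array([plane(n,q[0].astype(float),z)[:2] for q in k],np.float32); r=cv2.minAreaRect(P)
    b=cv2.boxPoints(r);e=max([b[1]-b[0],b[2]-b[1]],key=np.linalg.norm)
    return np.round(r[0],4),np.round(r[1],4),"yaw deg %.1f"%(np.degrees(np.arctan2(e[1],e[0]))%180)
for t,n,c,r,th,s,z in [("c1","top",(389,229),27,12,-1,.004),("c1","side",(340,226),33,40,-1,.004),("c2","top",(454,283),27,12,-1,.004),("c2","side",(414,194),28,40,-1,.004),
 ("seat","top",(456,232),22,12,-1,.005),("seat","side",(360,185),20,40,-1,.005),
 ("ba","top",(256,221),18,10,0,.016),("ba","side",(282,336),23,12,0,.014),("bb","top",(201,252),18,10,0,.016),("bb","side",(304,419),27,12,0,.014),
 ("cru","top",(330,273),13,12,0,.032),("cru","side",(383,274),15,12,0,.016),("lid","top",(213,218),13,6,0,.007),("lid","side",(252,391),20,12,0,.007)]:
    u,k,a=blob(n,c,r,th,s); print(t,n,np.round(u,1),a,np.round(plane(n,u,z)[:2],4),*rect(n,k,z))
T=vis["top"][190:320,170:480];S=vis["side"][165:465,215:455]
cv2.imwrite("pics/v.png",np.hstack([cv2.resize(T,None,fx=1.77,fy=1.77),np.zeros((230,2,3),np.uint8)]) if 0 else cv2.copyMakeBorder(cv2.resize(T,(480,201)),0,0,0,0,0))
V=np.zeros((600,800,3),np.uint8);V[:184,:440]=cv2.resize(T,(440,184));V[:,440:]=cv2.resize(S,(480,600))[:,:360];cv2.imwrite("pics/v.png",V)
s=np.load("pics/top0.npz")["d"];print(s[273,329],s[283,454],s[221,256])
```

```text
c1 top [389.1 230. ] 742.5 [ 0.569  -0.1287] [ 0.5712 -0.1294] [0.1219 0.0507] yaw deg 19.8
c1 side [340.4 226.3] 643.5 [ 0.5675 -0.1246] [ 0.5679 -0.1251] [0.118  0.0518] yaw deg 20.6
c2 top [459.7 282. ] 1254.0 [ 0.4329 -0.3168] [ 0.4275 -0.3223] [0.0898 0.1262] yaw deg 167.0
c2 side [417.  171.5] 574.0 [ 0.4377 -0.4135] [ 0.4451 -0.4088] [0.1464 0.072 ] yaw deg 11.7
seat top [455.7 232. ] 641.5 [ 0.5684 -0.3094] [ 0.5686 -0.309 ] [0.0777 0.0782] yaw deg 135.1
seat side [360.7 186.2] 378.5 [ 0.5632 -0.3019] [ 0.563 -0.301] [0.0744 0.0707] yaw deg 15.7
ba top [256.4 221. ] 223.5 [0.5809 0.2289] [0.5804 0.2296] [0.0239 0.0782] yaw deg 142.6
ba side [281.2 338.1] 507.5 [0.5761 0.2363] [0.5788 0.2327] [0.0275 0.0902] yaw deg 136.6
bb top [200.2 252.4] 218.0 [0.4912 0.3735] [0.4912 0.373 ] [0.0229 0.0751] yaw deg 125.0
bb side [303.7 419.8] 650.5 [0.4858 0.3795] [0.4869 0.3776] [0.0206 0.0888] yaw deg 123.7
cru top [329.3 273.9] 147.5 [0.4418 0.0299] [0.443  0.0295] [0.0324 0.0366] yaw deg 150.5
cru side [380.3 274. ] 369.0 [0.4432 0.0237] [0.4435 0.0253] [0.0441 0.0648] yaw deg 125.8
lid top [213.1 217.8] 188.0 [0.5889 0.3484] [0.5884 0.3472] [0.0449 0.0409] yaw deg 4.5
lid side [252.3 390.5] 483.0 [0.5846 0.3479] [0.5847 0.3484] [0.0436 0.0437] yaw deg 179.9
1.2854999 1.2889663 1.312726
```

View pics/v.png

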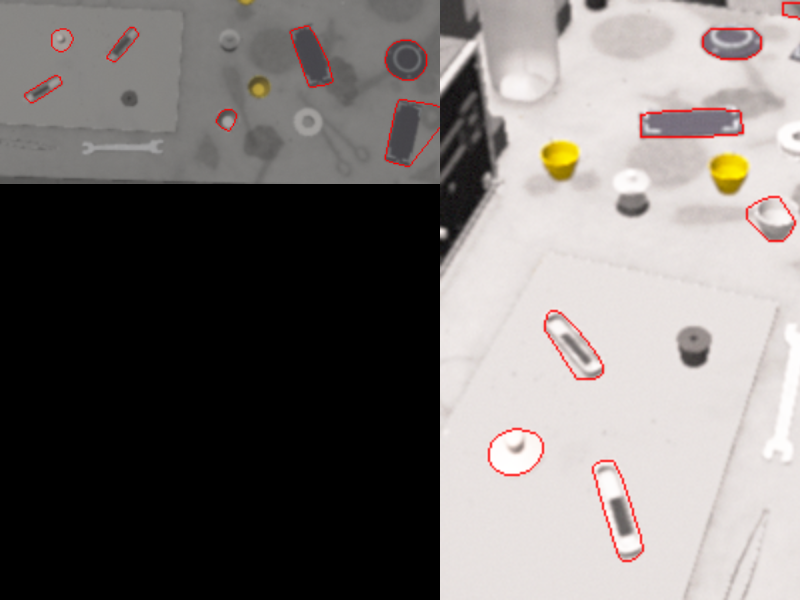

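Top view: the knobbed bottle is at (331,218) and the open white crucible at (330,274). The side view matches, with the crucible at (383,270). Lid with knob at (213,218), boats at (256,221) and (201,252), cradles at (389,230) and (454,283), seat at (456,232). The yellow pieces at (344,186) and (352,252) are the look-alikes. First move: square the tool up, then finish the measurements.

```bash
python3 -m handwheel '[[[0,0,0,1],[0,0,0,1],[0,0,0,1],[0,0,0,1],[0,0,0,1],[0,0,0,1],[0,0,0,1],[0,0,0,1],[0,0,0,1],[0,0,0,1],[0,0,0,1],[0,0,0,0.4],[0,0,0,0]]]' 70 30
cat >> h.py <<'E'
def tool():
    from scipy.spatial.transform import Rotation as R
    s=sense(); M=R.from_quat(s["tool_rot"]).as_matrix(); return np.array(s["tcp_pos"]),M
def go(x,y,z=None,th=None):
    p,M=tool(); a=np.degrees(np.arctan2(M[1,0],M[0,0])); d=np.array([x,y,p[2] if z is None else z])-p
    print("at",np.round(p,4),"th %.1f"%a,"q6 %.2f"%sense()["q"][5],"units",np.round(M.T@d/.025,2),"" if th is None else "turn %.2f"%(((a-th+180)%360-180)/6))
E
python3 - <<'E'
from h import *
def rim(uvt,uvs,z,t): print(t,np.round(plane("top",uvt,z),4),np.round(plane("side",uvs,z),4),*np.round(tri(uvt,uvs)[0],4))
rim((330.2,274.4),(382.9,270.1),.032,"cru")
T=np.load("pics/top0.npz")["p"];S=np.load("pics/side0.npz")["p"]
for n,I,(x0,x1,y0,y1),th in(("top",T,(435,472,256,312),85),("side",S,(385,443,180,210),150)):
    g=cv2.cvtColor(I,cv2.COLOR_RGB2GRAY)[y0:y1,x0:x1]; print(n,np.percentile(g,[5,25,50,75,95]))
    m=(g<(np.percentile(g,5)+np.percentile(g,95))/2).astype(np.uint8); cs,_=cv2.findContours(m,0,2,offset=(x0,y0)); k=max(cs,key=cv2.contourArea)
    P=np.array([plane(n,q[0].astype(float),.004)[:2] for q in k],np.float32); r=cv2.minAreaRect(P);b=cv2.boxPoints(r);e=max([b[1]-b[0],b[2]-b[1]],key=np.linalg.norm)
    print("c2",r,np.degrees(np.arctan2(e[1],e[0]))%180)
go(.443,.027,.1,90)
E
```

```text
t: 1.72
tcp_pos: [0.2309, 0.5804, 0.2308]
tool_rot: [0.708, 0.707, -0.001, 0.0]
force: [0.8, -0.4, -0.3]
finger_gap: 0.821
gripper_force: 0.0
cru [0.4405 0.0275 0.032 ] [0.4377 0.0288 0.032 ] 0.4393 0.0274 0.0309
top [ 69.  76. 118. 124. 126.]
c2 ((0.4293356239795685, -0.3019753694534302), (0.04702214524149895, 0.11844705045223236), 76.3733139038086) 166.3733
side [115.   160.75 223.   230.   233.  ]
c2 ((0.42546749114990234, -0.2987842261791229), (0.05088474974036217, 0.11573206633329391), 75.92366027832031) 165.92368
at [0.2309 0.5804 0.2308] th 89.9 q6 1.01 units [-22.12   8.52   5.25] turn -0.01
```

```bash
python3 -m handwheel '[[[-1,0.38,0,0],[-1,0.38,0,0],[-1,0.38,0,0],[-1,0.38,0,0],[-1,0.38,0,0],[-1,0.38,0,0],[-1,0.38,0,0],[-1,0.38,0,0],[-1,0.38,0,0],[-1,0.38,0,0],[-1,0.38,0,0],[-1,0.38,0,0],[-1,0.38,0,0],[-1,0.38,0,0],[-1,0.38,0,0],[-1,0.38,0,0],[-1,0.38,0,0],[-1,0.38,0,0],[-1,0.38,0,0],[-1,0.38,0,0]]]' 70 30 | head -2
python3 -m handwheel '[[[-1,0.38,0,0],[-1,0.38,0,0],[0,0,1,0],[0,0,1,0],[0,0,1,0],[0,0,1,0],[0,0,0,0],[0,0,0,0]]]' 70 30
python3 -c "
from h import *
go(.439,.028,.014,90)"
```

```text
t: 4.22
tcp_pos: [0.4204, 0.0795, 0.2313]
t: 5.22
tcp_pos: [0.4396, 0.0302, 0.1318]
tool_rot: [0.708, 0.707, 0.0, 0.0]
force: [0.4, 0.1, 0.5]
finger_gap: 0.823
gripper_force: 0.0
at [0.4396 0.0302 0.1318] th 89.9 q6 -0.18 units [-0.09 -0.03  4.71] turn -0.01
```

```bash
python3 -m handwheel '[[[-0.09,-0.03,1,0],[0,0,1,0],[0,0,1,0],[0,0,0.8,0],[0,0,0.5,0],[0,0,0.4,0],[0,0,0,0],[0,0,0,0]]]' 70 30
python3 -m handwheel '[[[0,0,0,0],[0,0,0,0],[0,0,0,0],[0,0,0,0],[0,0,0,0],[0,0,0,0],[0,0,0,0],[0,0,0,0]]]' 20 25
```

```text
t: 6.22
tcp_pos: [0.4387, 0.028, 0.0143]
tool_rot: [0.708, 0.707, 0.0, 0.0]
force: [-0.3, 0.6, 0.7]
finger_gap: 0.818
gripper_force: 0.0
t: 7.22
tcp_pos: [0.4385, 0.028, 0.0145]
tool_rot: [0.708, 0.707, 0.0, 0.0]
force: [-0.7, -0.3, 5.9]
finger_gap: 0.469
gripper_force: 24.5
```

```bash
python3 -m handwheel '[[[0,0,-0.4,0],[0,0,-0.8,0],[0,0,-1,0],[0,0,-1,0],[0,0,-0.8,0],[-0.5,0.2,0,0],[-1,0.4,0,0],[-1,0.4,0,0],[-1,0.4,0,0],[-1,0.4,0,0],[-1,0.4,0,0],[-1,0.4,0,0],[-1,0.4,0,0],[-1,0.4,0,0],[-1,0.4,0,0],[-1,0.4,0,0],[-1,0.4,0,0],[-1,0.4,0,0],[-0.7,0.2,0,0],[0,0,0,0]]]' 20 25
python3 - <<'E'
from h import *
go(.567,-.306,.020,90)
I=[]
for n,(x,y) in(("top",(455,225)),("side",(360,180))):
    p,d=snapshot(n); c=p[y-50:y+50,x-65:x+65,::-1]; I.append(cv2.resize(c,(390,300),interpolation=cv2.INTER_CUBIC))
cv2.imwrite("pics/a.png",np.hstack(I))
E
```

```text
t: 9.72
tcp_pos: [0.5674, -0.3037, 0.113]
tool_rot: [0.708, 0.706, -0.0, -0.0]
force: [-0.6, -0.4, -0.6]
finger_gap: 0.468
gripper_force: 25.4
at [ 0.5674 -0.3037  0.113 ] th 89.8 q6 -0.66 units [-0.09 -0.02  3.72] turn -0.04
```

View pics/a.png

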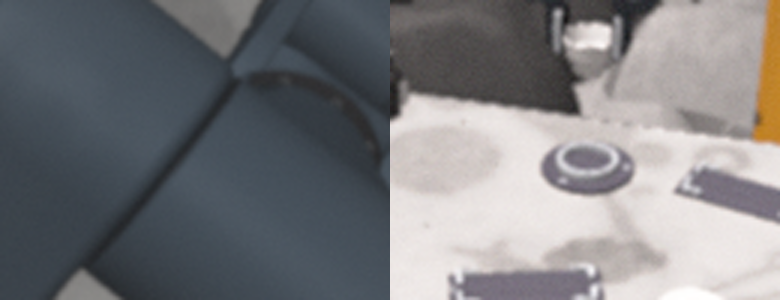

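The side picture shows the crucible upright between the fingers at about (425,137), above the seat at (425,184).

```bash
python3 -m handwheel '[[[-0.09,0,1,0],[0,0,1,0],[0,0,0.8,0],[0,0,0.5,0],[0,0,0.3,0],[0,0,0.05,0],[0,0,0,0],[0,0,0,0]]]' 20 25
python3 -c "
from h import *
go(.567,-.306,.020,90)
p,d=snapshot('side'); cv2.imwrite('pics/b.png',cv2.resize(p[130:230,300:430,::-1],(520,400),interpolation=cv2.INTER_CUBIC))"
```

```text
t: 10.82
tcp_pos: [0.5681, -0.3048, 0.0233]
tool_rot: [0.708, 0.706, 0.0, 0.001]
force: [-0.4, 0.3, 0.2]
finger_gap: 0.467
gripper_force: 25.4
at [ 0.5681 -0.3048  0.0233] th 89.9 q6 -0.66 units [-0.05 -0.05  0.13] turn -0.02
```

View pics/b.png

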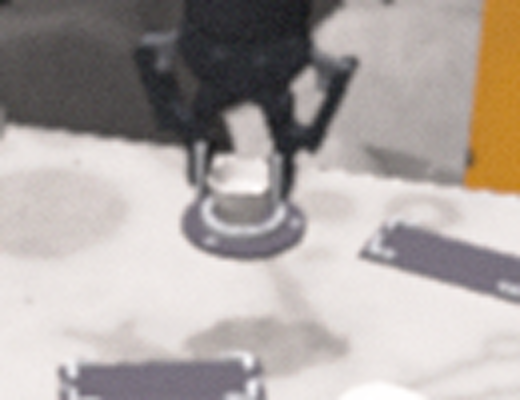

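The crucible's foot is inside the collar at (242,215) in this crop. Lower the last few millimetres and release.

```bash
python3 -m handwheel '[[[0,0,0.1,0],[0,0,0,0],[0,0,0,0]]]' 20 25
python3 -m handwheel '[[[0,0,0,0],[0,0,0,0],[0,0,0,0],[0,0,0,0],[0,0,0,0]]]' 70 25
python3 -m handwheel '[[[0,0,-0.4,0],[0,0,-0.8,0],[0,0,-1,0],[0,0,-1,0],[0,0,-1,0],[0,0,-0.5,0],[0,0,0,0]]]' 70 25
python3 - <<'E'
from h import *
p,d=snapshot('side'); cv2.imwrite('pics/c.png',cv2.resize(p[130:230,300:430,::-1],(520,400),interpolation=cv2.INTER_CUBIC))
go(.587,.348)
print("lid knob top/side/tri: use crops")
T=np.load("pics/top0.npz")["p"][...,::-1];S=np.load("pics/side0.npz")["p"][...,::-1]
cv2.imwrite("pics/lid.png",np.hstack([cv2.resize(I[y-15:y+15,x-20:x+20],(400,300),interpolation=cv2.INTER_CUBIC) for I,x,y in((T,213,218),(S,252,391))]))
E
```

```text
t: 11.25
tcp_pos: [0.5677, -0.3044, 0.02]
tool_rot: [0.708, 0.706, -0.0, -0.0]
force: [-0.9, -1.0, -0.4]
finger_gap: 0.469
gripper_force: 25.4
t: 11.88
tcp_pos: [0.5677, -0.3044, 0.0201]
tool_rot: [0.708, 0.706, 0.0, -0.0]
force: [0.4, -0.0, -0.4]
finger_gap: 0.82
gripper_force: 0.0
t: 12.75
tcp_pos: [0.5684, -0.3049, 0.1393]
tool_rot: [0.708, 0.706, 0.0, 0.002]
force: [0.9, 0.3, 0.2]
finger_gap: 0.816
gripper_force: 0.0
at [ 0.5677 -0.3044  0.1381] th 89.9 q6 -0.66 units [ 2.61e+01  7.20e-01 -1.00e-02] 
lid knob top/side/tri: use crops
```

View pics/c.png

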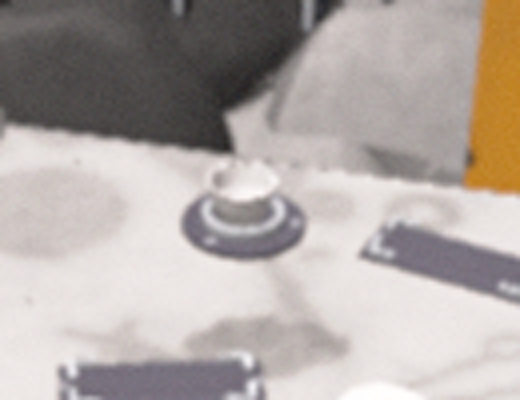

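View pics/lid.png

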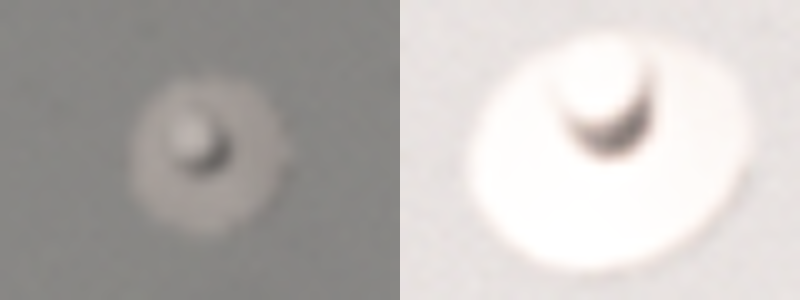

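The crucible stands in the collar, at crop (243,185). The lid crop shows the disc centred at (206,153) in the top half and (207,152) in the side half, knob up.

```bash
python3 - <<'E'
from h import *
print("cru side",plane("side",(360.5,174.9),.037))
print("knob",plane("top",(211.8,216.3),.027),plane("side",(251.5,383),.027),tri((211.8,216.3),(251.5,383)))
print("disc",plane("top",(213.1,217.9),.006),plane("side",(252.2,390.8),.006))
E
python3 -m handwheel '[[[1,0.04,0,0],[1,0.04,0,0],[1,0.04,0,0],[1,0.04,0,0],[1,0.04,0,0],[1,0.04,0,0],[1,0.04,0,0],[1,0.04,0,0],[1,0.04,0,0],[1,0.04,0,0],[1,0.04,0,0],[1,0.04,0,0],[1,0.04,0,0],[1,0.04,0,0],[1,0.04,0,0],[1,0.04,0,0],[1,0.04,0,0],[1,0.04,0,0]]]' 45 25 | head -2
python3 -m handwheel '[[[1,0,0,0],[1,0,0,0],[1,0,0,0],[1,0,0,0],[1,0,0,0],[1,0,0,0],[1,0,0,0],[1,0,0,0],[0.1,0,0,0],[0,0,1,0],[0,0,1,0],[0,0,0,0]]]' 45 25
python3 -c "
from h import *
go(.587,.348,.014,90)"
```

```text
cru side [ 0.56493248 -0.30318907  0.037     ]
knob [0.58800179 0.34735106 0.027     ] [0.58379537 0.3479129  0.027     ] (array([0.58625943, 0.34717788, 0.02598151]), np.float64(0.003916942656189663))
disc [0.58880211 0.34857142 0.006     ] [0.58485261 0.34773556 0.006     ]
t: 15.05
tcp_pos: [0.5859, 0.1477, 0.1376]
t: 16.55
tcp_pos: [0.5853, 0.3466, 0.0853]
tool_rot: [0.708, 0.706, -0.003, -0.001]
force: [0.3, 0.0, 0.2]
finger_gap: 0.529
gripper_force: 0.0
at [0.5853 0.3466 0.0853] th 89.9 q6 0.37 units [0.06 0.08 2.85] turn -0.02
```

```bash
python3 -m handwheel '[[[0.06,0.06,1,0],[0,0,1,0],[0,0,0.6,0],[0,0,0.25,0],[0,0,0,0],[0,0,0,0]]]' 45 25
python3 -m handwheel '[[[0,0,0,0],[0,0,0,0],[0,0,0,0],[0,0,0,0],[0,0,0,0],[0,0,0,0],[0,0,0,0],[0,0,0,0]]]' 5 25
```

```text
t: 17.3
tcp_pos: [0.5892, 0.3498, 0.0173]
tool_rot: [0.708, 0.706, 0.001, 0.0]
force: [-0.9, 0.6, 0.1]
finger_gap: 0.524
gripper_force: 0.0
t: 18.3
tcp_pos: [0.5887, 0.3497, 0.017]
tool_rot: [0.708, 0.706, 0.0, 0.0]
force: [-1.4, 0.1, 6.4]
finger_gap: 0.163
gripper_force: 24.7
```

```bash
python3 -m handwheel '[[[0,0,-0.4,0],[0,0,-0.8,0],[0,0,-1,0],[0,0,-1,0],[0,0,-0.8,0],[-0.5,-0.03,0,0],[-1,-0.03,0,0],[-1,-0.03,0,0],[-1,-0.03,0,0],[-1,-0.03,0,0],[-1,-0.03,0,0],[-1,-0.03,0,0],[-1,-0.03,0,0],[-1,-0.03,0,0],[-1,-0.03,0,0],[-1,-0.03,0,0],[-1,-0.03,0,0],[-1,-0.03,0,0],[-1,-0.03,0,0],[-1,-0.03,0,0]]]' 5 25
python3 -m handwheel '[[[-1,-0.03,0,0],[-1,-0.03,0,0],[-1,-0.03,0,0],[-1,-0.03,0,0],[-1,-0.03,0,0],[-1,-0.03,0,0],[-1,-0.03,0,0],[-1,-0.03,0,0],[-1,-0.03,0,0],[-1,-0.03,0,0],[-1,-0.03,0,0],[-0.6,-0.03,0,0],[0,0,0,0],[0,0,0,0]]]' 5 25
python3 - <<'E'
from h import *
go(.567,-.303,.051,90)
p,d=snapshot('side'); cv2.imwrite('pics/d.png',cv2.resize(p[100:220,300:430,::-1],(520,480),interpolation=cv2.INTER_CUBIC))
E
```

```text
t: 20.8
tcp_pos: [0.5749, -0.0153, 0.1154]
tool_rot: [0.708, 0.706, -0.001, -0.001]
force: [0.7, 0.8, -0.4]
finger_gap: 0.161
gripper_force: 24.5
t: 22.55
tcp_pos: [0.5667, -0.302, 0.1161]
tool_rot: [0.708, 0.707, 0.0, -0.001]
force: [-0.3, 0.6, -0.8]
finger_gap: 0.157
gripper_force: 24.5
at [ 0.5667 -0.302   0.1161] th 89.9 q6 -0.66 units [-0.04  0.01  2.61] turn -0.01
```

View pics/d.png

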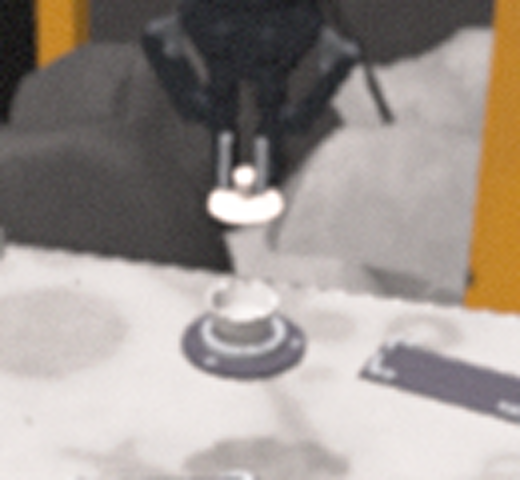

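The lid hangs level at crop (246,203), directly above the crucible at (243,300). Lower it.

```bash
python3 -m handwheel '[[[-0.04,0,0.8,0],[0,0,0.8,0],[0,0,0.5,0],[0,0,0.3,0],[0,0,0.1,0],[0,0,0.06,0],[0,0,0,0],[0,0,0,0]]]' 5 25
python3 -c "
from h import *
go(.567,-.303,.0505,90)
p,d=snapshot('side'); cv2.imwrite('pics/e.png',cv2.resize(p[100:220,300:430,::-1],(520,480),interpolation=cv2.INTER_CUBIC))"
```

```text
t: 23.6
tcp_pos: [0.5673, -0.3041, 0.0528]
tool_rot: [0.708, 0.706, 0.0, 0.0]
force: [-0.2, 0.6, -1.0]
finger_gap: 0.161
gripper_force: 24.5
at [ 0.5673 -0.3041  0.0528] th 89.9 q6 -0.66 units [ 0.05 -0.01  0.09] turn -0.02
```

View pics/e.png

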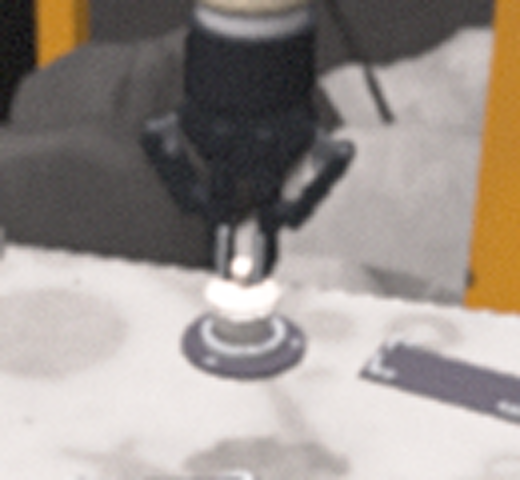

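```bash
python3 -m handwheel '[[[0,0,0.08,0],[0,0,0,0],[0,0,0,0]]]' 5 25
python3 -m handwheel '[[[0,0,0,0],[0,0,0,0],[0,0,0,0],[0,0,0,0]]]' 40 25 | tail -2
python3 -m handwheel '[[[0,0,-0.4,0],[0,0,-0.8,0],[0,0,-1,0],[0,0,-1,0],[0,0,-0.8,0],[0,0,0,0]]]' 40 25 | head -4
python3 - <<'E'
from h import *
p,d=snapshot('side'); C=cv2.resize(p[130:230,300:430,::-1],(520,400),interpolation=cv2.INTER_CUBIC)
T=np.load("pics/top0.npz")["p"][...,::-1];S=np.load("pics/side0.npz")["p"][...,::-1]
f=lambda I,x,y,r:cv2.resize(I[y-r:y+r,x-r:x+r],(400,400),interpolation=cv2.INTER_CUBIC)
g=lambda I,x,y,r:cv2.resize(I[y-r:y+r,x-r:x+r],(280,280),interpolation=cv2.INTER_CUBIC)
V=np.zeros((560,800,3),np.uint8);V[:400,:520]=C;V[:280,520:]=g(T,256,221,20);V[280:,520:]=g(T,201,252,20);cv2.imwrite("pics/f.png",V)
go(.5785,.2325,None,139)
E
```

```text
t: 24.02
tcp_pos: [0.567, -0.304, 0.0503]
tool_rot: [0.708, 0.706, -0.0, 0.0]
force: [0.3, 0.3, -0.2]
finger_gap: 0.163
gripper_force: 24.5
finger_gap: 0.466
gripper_force: 0.0
t: 25.28
tcp_pos: [0.5685, -0.305, 0.1538]
tool_rot: [0.708, 0.706, 0.0, 0.003]
force: [-0.5, -0.1, -0.8]
at [ 0.5676 -0.3044  0.1521] th 89.9 q6 -0.66 units [21.48  0.4  -0.04] turn -8.18
```

View pics/f.png

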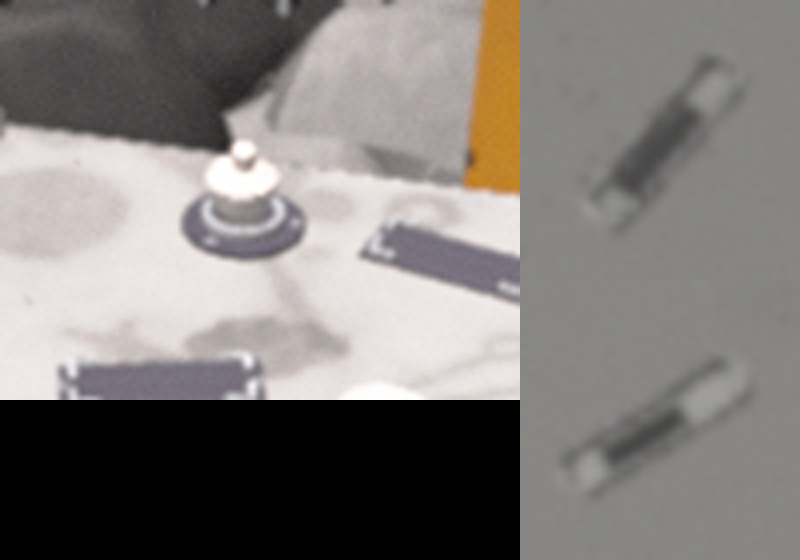

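The lid sits level and centred on the crucible, knob up, at crop (242,170). On to boat_a: its axis is about 140°, and its centre about (0.5785, 0.2325).

```bash
python3 -m handwheel '[[[1,0.02,0,0],[1,0.02,0,0],[1,0.02,0,0],[1,0.02,0,0],[1,0.02,0,0],[1,0.02,0,0],[1,0.02,0,0],[1,0.02,0,0],[1,0.02,0,0],[1,0.02,0,0],[1,0.02,0,0],[1,0.02,0,0],[1,0.02,0,0],[1,0.02,0,0],[1,0.02,0,0],[1,0.02,0,0],[1,0.02,0,0],[1,0.02,0,0],[1,0.02,0,0],[1,0.02,0,0]]]' 50 25 | head -2
python3 -m handwheel '[[[1,0,0,0],[0.48,0,0,0],[0,0,0,-1],[0,0,0,-1],[0,0,0,-1],[0,0,0,-1],[0,0,0,-1],[0,0,0,-1],[0,0,0,-1],[0,0,0,-1],[0,0,0,-0.35],[0,0,1,0],[0,0,1,0],[0,0,1,0],[0,0,0,0],[0,0,0,0]]]' 50 25
python3 -c "
from h import *
go(.5785,.2325,.0075,140)"
```

```text
t: 27.82
tcp_pos: [0.5773, 0.1978, 0.1503]
t: 29.82
tcp_pos: [0.5785, 0.2332, 0.076]
tool_rot: [0.342, 0.94, 0.0, 0.0]
force: [0.6, -0.2, 0.3]
finger_gap: 0.581
gripper_force: 0.0
at [0.5785 0.2332 0.076 ] th 140.0 q6 -0.67 units [-0.02 -0.02  2.74] turn -0.00
```

```bash
python3 -m handwheel '[[[0,0,0.9,0],[0,0,0.9,0],[0,0,0.6,0],[0,0,0.35,0],[0,0,0,0],[0,0,0,0]]]' 50 25
python3 -m handwheel '[[[0,0,0,0],[0,0,0,0],[0,0,0,0],[0,0,0,0],[0,0,0,0],[0,0,0,0],[0,0,0,0],[0,0,0,0]]]' 5 25
python3 -c "
from h import *
go(.4280,-.3005,None,166)
p,d=snapshot('side'); cv2.imwrite('pics/g.png',cv2.resize(p[270:400,210:380,::-1],(510,390),interpolation=cv2.INTER_CUBIC))"
```

```text
t: 30.58
tcp_pos: [0.5786, 0.2332, 0.0073]
tool_rot: [0.342, 0.94, 0.0, 0.001]
force: [0.1, 0.5, 0.8]
finger_gap: 0.585
gripper_force: 0.0
t: 31.58
tcp_pos: [0.5783, 0.2331, 0.0073]
tool_rot: [0.342, 0.94, 0.0, 0.0]
force: [0.4, 0.1, 5.1]
finger_gap: 0.232
gripper_force: 24.8
at [0.5783 0.2331 0.0073] th 140.0 q6 -0.67 units [-9.110e+00 -2.022e+01 -1.000e-02] turn -4.33
```

View pics/g.png

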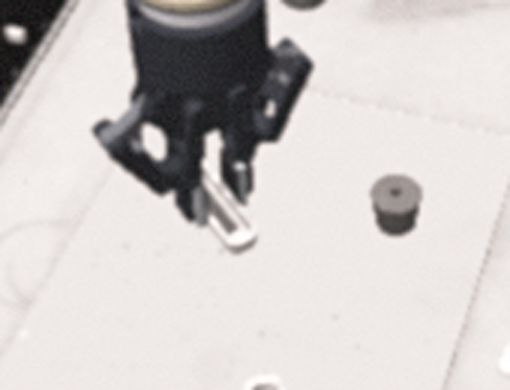

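Boat_a is held at its middle between the fingers, at crop (222,215). Lift it, turn it to 166° and carry it to cradle_2.

```bash
python3 -m handwheel '[[[0,0,-0.4,0],[0,0,-0.8,0],[0,0,-1,0],[0,0,-1,0],[0,0,-0.8,0],[0,0,0,-1],[0,0,0,-1],[0,0,0,-1],[0,0,0,-1],[0,0,0,-0.33],[0.03,-0.6,0,0],[0.03,-1,0,0],[0.03,-1,0,0],[0.03,-1,0,0],[0.03,-1,0,0],[0.03,-1,0,0],[0.03,-1,0,0],[0.03,-1,0,0],[0.03,-1,0,0],[0.03,-1,0,0]]]' 5 25
python3 -m handwheel '[[[0.03,-1,0,0],[0.03,-1,0,0],[0.03,-1,0,0],[0.03,-1,0,0],[0.03,-1,0,0],[0.03,-1,0,0],[0.03,-1,0,0],[0.03,-1,0,0],[0.03,-1,0,0],[0.03,-1,0,0],[0.03,-1,0,0],[0.03,-1,0,0],[0,-0.5,0,0],[0,0,0,0],[0,0,0,0]]]' 5 25
python3 -c "
from h import *
go(.4280,-.3005,.008,166)
p,d=snapshot('side'); cv2.imwrite('pics/i.png',cv2.resize(p[60:220,330:500,::-1],(510,480),interpolation=cv2.INTER_CUBIC))"
```

```text
t: 34.12
tcp_pos: [0.5117, 0.0006, 0.1069]
tool_rot: [0.123, 0.992, -0.0, -0.0]
force: [-0.3, 0.1, 0.0]
finger_gap: 0.232
gripper_force: 24.6
t: 36.0
tcp_pos: [0.4277, -0.298, 0.1065]
tool_rot: [0.122, 0.993, 0.0, -0.0]
force: [-0.0, 0.1, 0.1]
finger_gap: 0.226
gripper_force: 24.6
at [ 0.4277 -0.298   0.1065] th 166.0 q6 -2.15 units [-0.04 -0.1   3.94] turn -0.00
```

View pics/i.png

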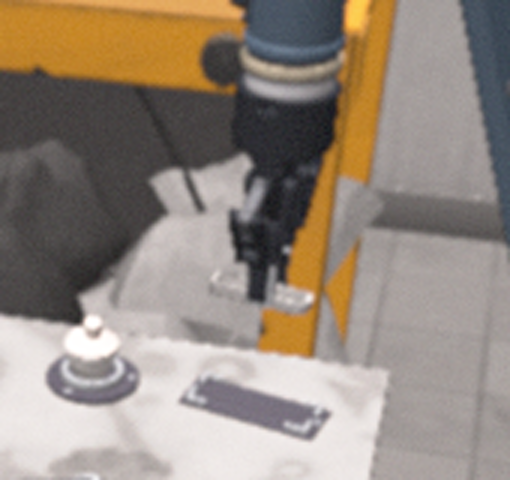

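Boat_a hangs level at crop (261,290), parallel to cradle_2 at (256,407) and gripped mid-length. Lower it and release.

```bash
python3 -m handwheel '[[[-0.04,-0.1,0.9,0],[0,0,1,0],[0,0,0.9,0],[0,0,0.6,0],[0,0,0.3,0],[0,0,0.1,0],[0,0,0.1,0],[0,0,0,0],[0,0,0,0]]]' 5 25
python3 -c "
from h import *
go(.4280,-.3005,.0078,166)"
```

```text
t: 37.17
tcp_pos: [0.4286, -0.3019, 0.0095]
tool_rot: [0.122, 0.993, -0.0, 0.0]
force: [-0.6, -0.0, 0.4]
finger_gap: 0.231
gripper_force: 24.6
at [ 0.4286 -0.3019  0.0095] th 166.0 q6 -2.15 units [0.04 0.05 0.07] turn -0.00
```

```bash
python3 -m handwheel '[[[0.03,0.05,0.06,0],[0,0,0,0],[0,0,0,0]]]' 5 25 | head -4
python3 -m handwheel '[[[0,0,0,0],[0,0,0,0],[0,0,0,0],[0,0,0,0]]]' 45 25 | tail -2
python3 -m handwheel '[[[0,0,-0.4,0],[0,0,-0.8,0],[0,0,-1,0],[0,0,-1,0],[0,0,-0.8,0],[0,0,0,1],[0,0,0,1],[0,0,0,1],[0,0,0,1],[0,0,0,1],[0,0,0,1],[0,0,0,0.83],[0,0,0,0]]]' 50 25 | head -2
python3 -c "
from h import *
go(.489,.3755,None,125)
p,d=snapshot('side'); cv2.imwrite('pics/j.png',cv2.resize(p[160:240,300:470,::-1],(680,320),interpolation=cv2.INTER_CUBIC))"
```

```text
t: 37.55
tcp_pos: [0.428, -0.3002, 0.0076]
tool_rot: [0.122, 0.993, -0.0, 0.0]
force: [-0.1, -0.7, -0.4]
finger_gap: 0.527
gripper_force: 0.0
t: 39.67
tcp_pos: [0.428, -0.3002, 0.1081]
at [ 0.428  -0.3002  0.1081] th 125.1 q6 -1.44 units [ 2.072e+01  1.752e+01 -1.000e-02] turn 0.01
```

View pics/j.png

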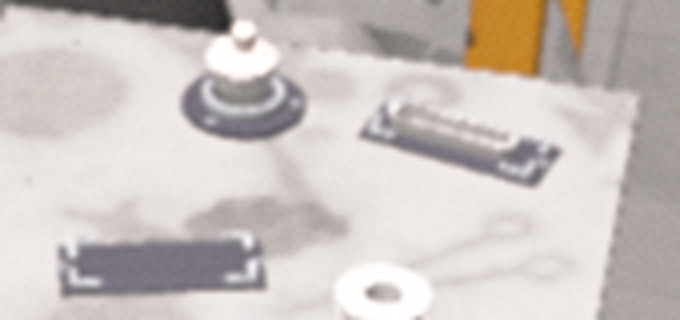

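Boat_a lies in cradle_2 between the lips, at crop (454,127). I'll check its centring from the top camera once the arm is out of the way.

```bash
python3 -m handwheel '[[[0.94,0.8,0,0],[0.94,0.8,0,0],[0.94,0.8,0,0],[0.94,0.8,0,0],[0.94,0.8,0,0],[0.94,0.8,0,0],[0.94,0.8,0,0],[0.94,0.8,0,0],[0.94,0.8,0,0],[0.94,0.8,0,0],[0.94,0.8,0,0],[0.94,0.8,0,0],[0.94,0.8,0,0],[0.94,0.8,0,0],[0.94,0.8,0,0],[0.94,0.8,0,0],[0.94,0.8,0,0],[0.94,0.8,0,0],[0.94,0.8,0,0],[0.94,0.8,0,0]]]' 50 25 | head -2
python3 -m handwheel '[[[0.94,0.8,0,0],[0.94,0.7,0,0],[0,0,0,0],[0,0,0,0]]]' 50 25
python3 -c "
from h import *
go(.489,.3755,.0075,125)
p,d=snapshot('top'); q,d=snapshot('side'); np.savez('pics/k.npz',t=p,s=q)
z=lambda I,x,y,w,h:cv2.resize(I[y-h:y+h,x-w:x+w,::-1],(400,400),interpolation=cv2.INTER_CUBIC)
cv2.imwrite('pics/k.png',np.hstack([z(p,454,283,30,30),z(q,414,194,32,32)]))"
```

```text
t: 42.22
tcp_pos: [0.4861, 0.3152, 0.1078]
t: 42.72
tcp_pos: [0.4894, 0.3735, 0.1074]
tool_rot: [0.461, 0.887, -0.001, -0.0]
force: [0.1, -0.5, 0.8]
finger_gap: 0.588
gripper_force: 0.0
at [0.4894 0.3735 0.1074] th 125.0 q6 -0.14 units [0.08 0.04 4.  ] turn 0.01
```

View pics/k.png

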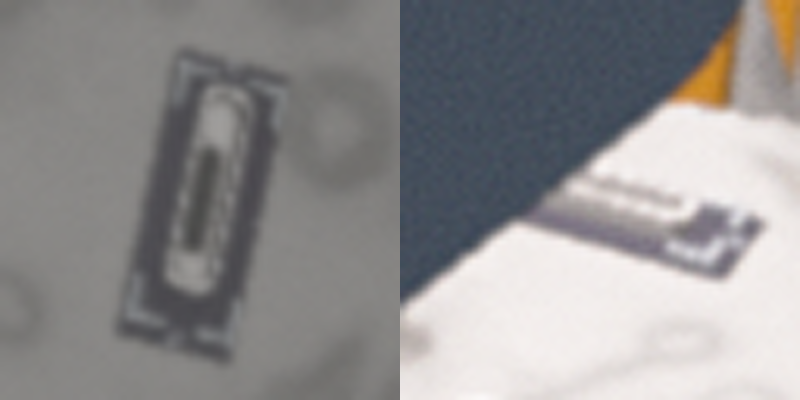

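In the top crop, boat_a's centre (210,190) against cradle centre (204,203), with parallax removed, is about 4 mm off. That is within tolerance. Now boat_b.

```bash
python3 -m handwheel '[[[0.06,0.04,0.9,0],[0,0,1,0],[0,0,1,0],[0,0,0.6,0],[0,0,0.3,0],[0,0,0.2,0],[0,0,0,0],[0,0,0,0]]]' 50 25
python3 -m handwheel '[[[0,0,0,0],[0,0,0,0],[0,0,0,0],[0,0,0,0],[0,0,0,0],[0,0,0,0],[0,0,0,0],[0,0,0,0]]]' 5 25
python3 -c "
from h import *
go(.5695,-.127,None,200)
p,d=snapshot('side'); cv2.imwrite('pics/l.png',cv2.resize(p[350:480,210:380,::-1],(510,390),interpolation=cv2.INTER_CUBIC))"
```

```text
t: 43.82
tcp_pos: [0.4902, 0.3763, 0.0082]
tool_rot: [0.462, 0.887, 0.0, 0.0]
force: [0.7, -0.1, -0.4]
finger_gap: 0.585
gripper_force: 0.0
t: 44.82
tcp_pos: [0.4901, 0.3762, 0.0081]
tool_rot: [0.462, 0.887, 0.0, 0.0]
force: [-0.7, -0.3, 5.5]
finger_gap: 0.228
gripper_force: 24.9
at [0.4901 0.3762 0.0081] th 125.0 q6 -0.14 units [-1.831e+01 -8.940e+00 -1.000e-02] turn -12.50
```

Grip opening matches the 21 mm width. I've now viewed 15 pictures, one over the allowance of 14, so from here on I check by numbers only. Lift, turn to 200° and carry to cradle_1.

```bash
python3 -m handwheel '[[[0,0,-0.4,0],[0,0,-0.8,0],[0,0,-1,0],[0,0,-1,0],[0,0,-0.8,0],[0,0,0,-1],[0,0,0,-1],[0,0,0,-1],[0,0,0,-1],[0,0,0,-1],[0,0,0,-1],[0,0,0,-1],[0,0,0,-1],[0,0,0,-1],[0,0,0,-1],[0,0,0,-1],[0,0,0,-1],[0,0,0,-0.5],[0,0,0,0]]]' 5 25 | head -2
python3 -m handwheel '[[[0.1,-0.5,0,0],[0.2,-1,0,0],[0.2,-1,0,0],[0.2,-1,0,0],[0.2,-1,0,0],[0.2,-1,0,0],[0.2,-1,0,0],[0.2,-1,0,0],[0.2,-1,0,0],[0.2,-1,0,0],[0.2,-1,0,0],[0.2,-1,0,0],[0.2,-1,0,0],[0.2,-1,0,0],[0.2,-1,0,0],[0.2,-1,0,0],[0.2,-1,0,0],[0.2,-1,0,0],[0.2,-1,0,0],[0.2,-1,0,0]]]' 5 25 | head -2
python3 -m handwheel '[[[0,-0.5,0,0],[0,0,0,0],[0,0,0,0]]]' 5 25
python3 - <<'E'
from h import *
go(.569,-.127,.009,200.2)
# bright blob of the held boat in the side view near the projected grasp point
p,d=snapshot('side'); c=camera_params('side'); E=np.linalg.inv(np.array(c['extrinsics'])); P,M=tool()
def pr(X): q=E@np.r_[X,1]; return cv2.projectPoints(np.array([[q[0],-q[1],-q[2]]]),np.zeros(3),np.zeros(3),np.array(c['mtx']),np.array(c['D']))[0][0,0]
# profile of brightness along the predicted boat axis (rim height)
for off in(-1,0,1):
  print([int(p[tuple(np.round(pr(P+M[:,0]*s*.001+M[:,1]*off*.01-M[:,2]*.007)).astype(int)[::-1])].mean()) for s in range(-60,61,4)])
E
```

```text
t: 47.25
tcp_pos: [0.49, 0.3761, 0.1086]
t: 49.75
tcp_pos: [0.5645, -0.117, 0.1078]
t: 50.12
tcp_pos: [0.5686, -0.1264, 0.1075]
tool_rot: [-0.174, 0.985, 0.0, -0.0]
force: [-0.7, 0.3, -0.7]
finger_gap: 0.23
gripper_force: 24.6
at [ 0.5686 -0.1264  0.1075] th -160.0 q6 -2.33 units [-0.01 -0.03  3.94] turn -0.03
[198, 198, 200, 200, 197, 214, 226, 211, 205, 220, 231, 235, 246, 178, 108, 41, 55, 66, 104, 155, 161, 205, 193, 197, 207, 204, 140, 135, 133, 125, 143]
[197, 197, 201, 201, 203, 233, 215, 146, 151, 156, 163, 165, 164, 133, 69, 41, 52, 66, 140, 165, 160, 155, 160, 171, 216, 244, 138, 127, 124, 124, 181]
[200, 201, 196, 199, 199, 192, 196, 181, 176, 178, 174, 168, 182, 136, 65, 45, 48, 61, 159, 215, 189, 200, 187, 172, 177, 205, 158, 166, 169, 196, 139]
```

The brightness profile puts the held boat from −40 to +40 mm about the grip, so it's centred. Lower it and release.

```bash
python3 -m handwheel '[[[0,-0.03,0.9,0],[0,0,1,0],[0,0,0.9,0],[0,0,0.6,0],[0,0,0.3,0],[0,0,0.15,0],[0,0,0.1,0],[0,0,0,0],[0,0,0,0]]]' 5 25 | head -4
python3 -m handwheel '[[[0,0,0,0],[0,0,0,0],[0,0,0,0],[0,0,0,0]]]' 45 25
python3 -m handwheel '[[[0,0,-0.4,0],[0,0,-0.8,0],[0,0,-1,0],[0,0,-1,0],[0,0,-1,0],[0,0,-1,0],[0,1,0,0],[0,1,0,0],[0,1,0,0],[0,1,0,0],[0,1,0,0],[0,1,0,0],[0,1,0,0],[0,1,0,0],[0,1,0,0],[0,1,0,0],[0,1,0,0],[0,1,0,0],[0,1,0,0],[0,0,0,0]]]' 50 25 | head -2
```

```text
t: 51.3
tcp_pos: [0.5697, -0.1281, 0.0092]
tool_rot: [-0.174, 0.985, -0.0, 0.0]
force: [0.1, 0.2, 0.1]
t: 51.8
tcp_pos: [0.5695, -0.1279, 0.0088]
tool_rot: [-0.174, 0.985, 0.0, -0.0]
force: [0.5, -0.1, 0.8]
finger_gap: 0.528
gripper_force: 0.0
t: 54.3
tcp_pos: [0.4557, 0.1794, 0.138]
```

Run:
```python
from h import *
for n in("top","side"):
    p,d=snapshot(n);o=np.load(f"pics/{n}0.npz");D=np.abs(p.astype(int)-o["p"]).max(2)
    cv2.imwrite(f"pics/end_{n}.png",p[...,::-1])
    for t,(x,y),r,c in (("c1",(389,229) if n=="top" else (340,222),26,(.569,-.127)),("c2",(454,283) if n=="top" else (412,191),25,(.428,-.3005)),("seat",(456,231) if n=="top" else (360,175),16,(.567,-.306))):
        m=(D[y-r:y+r,x-r:x+r]>(12 if n=="top" else 25)).astype(np.uint8); cs,_=cv2.findContours(m,0,2,offset=(x-r,y-r))
        k=cv2.convexHull(max(cs,key=cv2.contourArea)); z=.012 if t[0]=="c" else .035
        P=np.array([plane(n,q[0].astype(float),z)[:2] for q in k],np.float32);R=cv2.minAreaRect(P);b=cv2.boxPoints(R);e=max([b[1]-b[0],b[2]-b[1]],key=np.linalg.norm)
        print(n,t,"off mm",np.round((np.array(R[0])-c)*1e3,1),"size",np.round(np.array(R[1])*1e3),"yaw %.0f"%(np.degrees(np.arctan2(e[1],e[0]))%180))
    for t,(x,y) in(dict(bottle=(331,218),stop=(261,259),reel=(386,276)) if n=="top" else dict(bottle=(311,260),stop=(342,337),reel=(396,234))).items(): print(t,"changed px",(D[y-10:y+10,x-10:x+10]>30).sum())
```

```text
top c1 off mm [ 4.2 -2. ] size [89. 28.] yaw 18
top c2 off mm [ 7.  -1.6] size [26. 89.] yaw 167
top seat off mm [ 3.7 -2.4] size [48. 49.] yaw 135
bottle changed px 0
stop changed px 323
reel changed px 0
side c1 off mm [ -4.5 -14.4] size [ 99. 201.] yaw 103
side c2 off mm [5.4 2.4] size [34. 87.] yaw 165
side seat off mm [ 0.7 -5.2] size [ 81. 151.] yaw 105
bottle changed px 0
stop changed px 0
reel changed px 0
```

```bash
python3 -c "
from station import *
print(sign_off())"
```

```text
the job is handed in; nothing more can be done
None
```

Job handed in with no verdict returned: the crucible with its lid is in the seat and one boat is in each cradle, each within about 6 mm of centre by my last camera check. The bystanders were left alone, and I viewed 15 pictures, one over the limit of 14.

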